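# Bed a window-frame strip on its seal along the rivets

## Robot

A 7-joint arm with a two-finger parallel gripper is mounted at the origin on the work surface. World frame = base frame: x ahead of the robot, y to its left, z up, the work surface at z = 0. Lengths are in m, angles in rad, forces in N, time in s.
With the tool pointing down it reaches from about 0.425 to 0.875 m from the base axis. Payload 4.7 kg.
Tool frame: the origin (TCP) lies midway between the tips of the shut fingers; the grasp point (between the pads) lies bot.pinch_z behind it (bot.pinch_z is the distance from the TCP to the grasp point, in m); z points along the fingers, x is the direction in which the jaws open and shut, and the axes are right-handed (so a half turn about z gives the same grasp; the last joint's range is limited). The gripper opens to 87 mm and grips with 3 to 60 N. Pads are 19 mm wide; open, the fingers measure 117 mm over their backs; the gripper's body (75 mm by 190 mm) begins 51 mm behind the grasp point.
Start: joints at [-1.249, 0.321, -0.07, 1.45, 0.023, 1.371, -0.057], TCP at [0.197, 0.619, 0.223] pointing down, gripper open.
Joint ranges: [-2.86, 2.86], [-0.3, 2.09], [-1.38, 1.24], [0.06, 2.45], [-1.56, 4.7], [0.09, 2.05], [-2.69, 2.69]. Speed limits (rad/s): [2.57, 2.57, 3.14, 3.14, 3.14, 3.14, 3.14].

## Interface

Orientations are given as a 3x3 rotation matrix whose columns are the frame's x, y, z axes.
In Python, from cell import bot gives the robot as it stands.
- The arm moves only by the tool arm_command, never from a script. Its argument "steps" is a list of rows, each a list of 3 entries, a list of its own where there are three numbers: the shift along the tool's x, y, z in m, then the turn, a rotation vector about the tool's x, y, z in degrees, then the closure, from 0 (fully open) to 1 (shut). In form: [[[x, y, z], [rx, ry, rz], claw], ...]. A call has 1 to 12 rows; each row is the pose to reach, as a shift and turn from the pose commanded when the call began, along the tool's axes at that moment; what a row does not reach only later rows make up. A row lasts 1/12 s, in which the tool goes at most 41.7 mm and 7.16 degrees, less where a joint would pass 70% of its speed; a pose out of reach is approached as far as the arm can. A call with a gripper value outside its range is refused whole. The fingers move at their own pace and stop on an object; "grip_force" is the grip in N (left out, the last holds). Time passes only in rows, so rows that repeat a pose let the fingers close. It gives the time, the measured TCP pose, the force and the opening at its end, in the units of the state.
- bot.sense(): the state, without advancing time (a new reading comes with each control period).
- bot.read_camera(name): name is "side" or "top"; returns (picture, depth): 480x640x3 uint8, blue, green, red; 480x640 float32, m along the optical axis (not along the pixel's ray), 0 where there is no reading.
- bot.camera_info(name): a dict with "fx", "fy", "cx", "cy" (pixels), "rvec" (rotation vector, rad) and "tvec" (3), from world to camera coordinates, as OpenCV has them. Camera axes: x right, y down, z forward; pixel columns grow to the right and rows downward; lengths in m; the calibration is good to about 2 mm. A picture is of the moment at which its call begins. camera_info takes no time and is no camera call.
- bot.sign_off(): hands the job in, once; it reports no verdict.
The state is a dict: "clock": time; "joints": joint angles; "joint_vel": joint speeds; "joint_torque": joint torques, N m; "eef_pos": TCP position; "tcp_rot": TCP orientation; "wrist_force": force on the tool from outside, world axes, zero at the start; "torque": the same for the moment, N m; "grip_width": finger opening in m.
Only numpy, scipy, OpenCV 4.12 (cv2) and the standard library are available. Lean on these libraries where they do the work, as an engineer would, in place of code of your own. Each camera call takes 0.05 s, during which the arm holds its last target.

## Task

Bed the bare plywood window-frame strip of the model aeroplane's side panel onto its rubber seal: with your fingertips, trace lightly along its row of five domed rivets from the nose end to the tail end, touching each in turn so that the strip gives a little under it. Press gently, never lift the strip, keep off the dark window panes and leave the glue, wheel, screwdriver and sanding block alone. Finish while still holding the last rivet, at the tail end, lightly pressed down with the fingertips.

Things in the scene. Friction and masses are not known exactly. Their poses are not given: they have to be found in the camera images.
- panel: White side panel of a large model aeroplane, fixed flat on the bench, about 540 mm long, up to 165 mm wide and 30 mm thick. Origin on the bench under the middle of the row of rivets; its +y axis points to the blunt nose end (square, with two small wooden lugs), -y to the tapered tail, +x to the windows, z up.
- strip (a joint): How far the plywood strip is pressed down, in m: 0 at rest, up to 0.009 where its seal is fully squashed; negative if lifted. It is sprung (900 N/m, about 1 N per mm), moves straight up and down without tilting, and rises again when let go.
- strip_mid (a point): The strip: a bare plywood ribbon 22 mm wide, 4 mm thick, about 220 mm long, gently bent in plan, running from rivet to rivet in straight lines on a black rubber seal. This point is on its top face, at the foot of rivet 3's centre. At rest the strip's top is 16 mm above the panel's top face, 46 mm above the bench.
- head_1: Domed dark steel rivet head number 1 of 5 on the strip (the one at the nose end; the first to touch): 17 mm across, 2 mm high, a shallow dome that a fingertip can slide over. Origin at the centre of its underside, on the strip's top face; the crown is 2 mm above the origin. It moves up and down with the strip.
- head_2: Domed dark steel rivet head number 2 of 5 on the strip: 17 mm across, 2 mm high, a shallow dome that a fingertip can slide over. Origin at the centre of its underside, on the strip's top face; the crown is 2 mm above the origin. It moves up and down with the strip.
- head_3: Domed dark steel rivet head number 3 of 5 on the strip: 17 mm across, 2 mm high, a shallow dome that a fingertip can slide over. Origin at the centre of its underside, on the strip's top face; the crown is 2 mm above the origin. It moves up and down with the strip.
- head_4: Domed dark steel rivet head number 4 of 5 on the strip: 17 mm across, 2 mm high, a shallow dome that a fingertip can slide over. Origin at the centre of its underside, on the strip's top face; the crown is 2 mm above the origin. It moves up and down with the strip.
- head_5: Domed dark steel rivet head number 5 of 5 on the strip (the one at the tail end; the last, where the job finishes): 17 mm across, 2 mm high, a shallow dome that a fingertip can slide over. Origin at the centre of its underside, on the strip's top face; the crown is 2 mm above the origin. It moves up and down with the strip.
- panes: Three dark window panes (48 mm wide, 50 to 60 mm long) in a row, flush in the panel's top face beside the strip on its +x side, at least 25 mm from the rivets' centres. Origin in the panel's top face, above the panel's origin. Not to be pressed.
- glue: Bystander: white glue bottle, 34 mm across, 75 mm high, standing on the bench on the window side of the panel. Origin at the centre of its foot.
- wheel: Bystander: black model wheel with a metal hub, 68 mm across, 25 mm high, lying on the bench on the side of the panel nearer the robot. Origin at the centre of its underside.
- driver: Bystander: screwdriver, 160 mm long, lying on the bench on the side of the panel nearer the robot. Origin under its middle, x axis towards its tip.
- sander: Bystander: cork sanding block 45 x 65 x 26 mm, lying on the panel's tail part, over 120 mm from the last rivet. Origin at the centre of its underside.

How it is judged:
On the way, in this order (a step that is already met when the one before it is completed fails the run):
1. the fingertips touch rivet 1 (from the nose end) and the strip gives a little (contact force between the fingers and head_1 above 0.3 N and value of joint strip above 0.0006 m), for 0.06 s.
2. the fingertips touch rivet 2 (from the nose end) and the strip gives a little (contact force between the fingers and head_2 above 0.3 N and value of joint strip above 0.0006 m), for 0.06 s.
3. the fingertips touch rivet 3 (from the nose end) and the strip gives a little (contact force between the fingers and head_3 above 0.3 N and value of joint strip above 0.0006 m), for 0.06 s.
4. the fingertips touch rivet 4 (from the nose end) and the strip gives a little (contact force between the fingers and head_4 above 0.3 N and value of joint strip above 0.0006 m), for 0.06 s.
5. the fingertips touch rivet 5 (from the nose end) and the strip gives a little (contact force between the fingers and head_5 above 0.3 N and value of joint strip above 0.0006 m), for 0.06 s.
At the end, for the whole second after the job is handed in: After touching rivets 1 to 5 in order, the fingertips still rest on rivet 5 (over 0.3 N, under 15 N on the strip), the strip is held at least 0.6 mm down and is still, and the bystanders are within 20 mm of where they began (all of step 5 and contact force between the fingers and strip below 15 N and velocity of joint strip between -0.01 and 0.01 m/s and distance of each of glue, wheel, driver, sander from where it was at the start of the episode below 0.02 m); the arm keeps its last pose, push and grip.
It fails at once if the strip is pressed hard (over 15 N) (contact force between the fingers and strip above 15 N).
It fails at once if the strip is lifted or peeled up by over 4 mm (value of joint strip below -0.004 m).
It fails at once if a window pane is pressed (over 1 N) (contact force between any of the fingers, the arm and panes above 1 N).
It fails at once if a bystander is moved or lifted by over 20 mm (distance of any of glue, wheel, driver, sander from where it was at the start of the episode above 0.02 m).
It also fails if it takes over 42 s, if anything falls off the work surface, if the arm or the gripper's body presses on something with over 40 N, if the wrist force passes 120 N, or if a joint passes its speed limit or range.

## Working session

There is one attempt and no reset: what is moved stays moved. The work goes in short steps, Python scripts to look and compute and a tool call to move; the robot and the scene stay as the last step left them, time stands still between calls to the robot, and variables do not carry over. Pictures are saved under pics/ and viewed, and the job is handed in when it is done.

Besides the shell and the picture viewer there is one more tool, called after "Emit:" as a command line: name --argument value ..., lists and objects as JSON in quotes. arm_command: Moves the arm, as the interface text tells. Its arguments: {"type":"object","properties":{"steps":{"type":"array","items":{"type":"array"}},"grip_force":{"type":"number"}},"required":["steps"]}

```bash
mkdir -p pics; python3 - <<'E'
from cell import bot
import cv2,numpy as np
s=bot.sense();print({k:np.round(v,4).tolist() for k,v in s.items()},bot.pinch_z)
for n in("top","side"):
    p,d=bot.read_camera(n);cv2.imwrite(f"pics/{n}1.png",p);np.save(f"pics/{n}1.npy",d);print(n,bot.camera_info(n))
E
```

```text
{'clock': 0.0, 'joints': [-1.2489, 0.3219, -0.0701, 1.4517, 0.0226, 1.3708, -0.0569], 'joint_vel': [0.0002, -0.0002, -0.0012, 0.0003, -0.0007, -0.0014, 0.001], 'joint_torque': [0.0001, -49.1285, -0.4038, -31.2526, -0.064, 0.0435, 0.0002], 'eef_pos': [0.1968, 0.6189, 0.2214], 'tcp_rot': [[0.3029, 0.953, -0.0005], [0.953, -0.3029, -0.0019], [-0.002, 0.0001, -1.0]], 'wrist_force': [-0.7998, -0.5269, -1.0841], 'torque': [0.0073, -0.0183, 0.0536], 'grip_width': 0.087} 0.0187
top {'fx': 574.9416338950178, 'fy': 574.9416338950178, 'cx': 316.6621925867282, 'cy': 232.37046001522134, 'rvec': array([ 2.20993035, -2.15281278,  0.08902826]), 'tvec': array([-0.02730546,  0.61406403,  1.01109316])}
side {'fx': 511.33500155749164, 'fy': 511.33500155749164, 'cx': 318.69322423321574, 'cy': 243.7419864194721, 'rvec': array([ 2.11758558, -0.14777878,  0.10614837]), 'tvec': array([-0.5758409 ,  0.08902379,  0.91698228])}
```

View pics/top1.png

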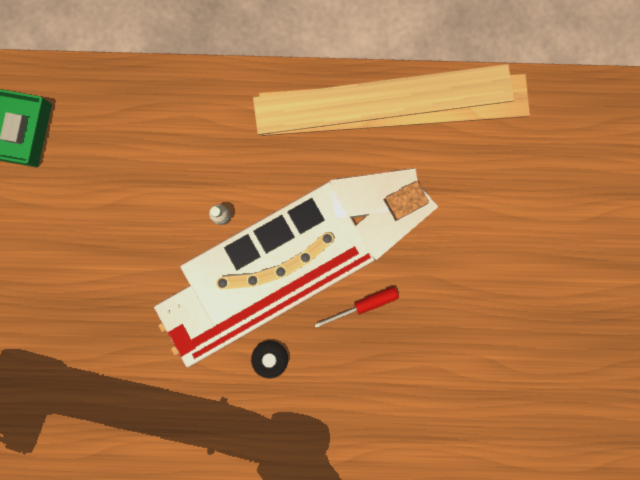

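View pics/side1.png

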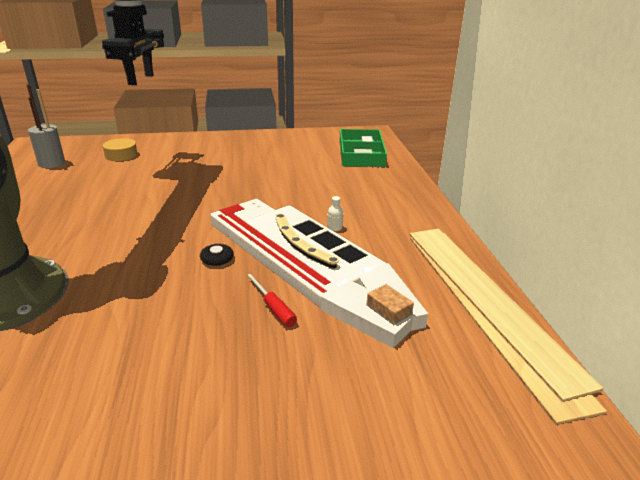

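The top view shows the panel with its nose at lower left (about 165,335) and its tail at right. The rivets are near (222,283), (252,280), (281,272), (305,257) and (328,238). I'll enlarge this to refine the positions.

```bash
python3 - <<'E'
import cv2
p=cv2.imread("pics/top1.png")
cv2.imwrite("pics/crop1.png",cv2.resize(p[220:300,205:345],None,fx=5.7,fy=5.7,interpolation=cv2.INTER_CUBIC))
p=cv2.imread("pics/side1.png")
cv2.imwrite("pics/crop2.png",cv2.resize(p[200:280,260:360],None,fx=7,fy=7,interpolation=cv2.INTER_CUBIC))
E
```

```text
(no output)
```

View pics/crop1.png

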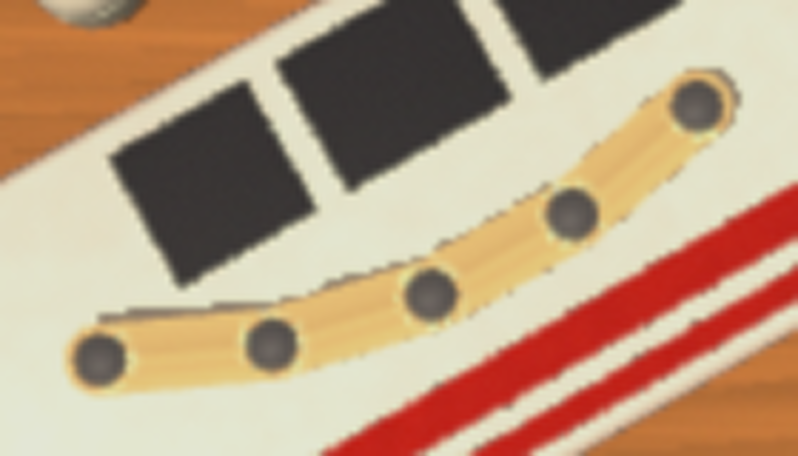

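View pics/crop2.png

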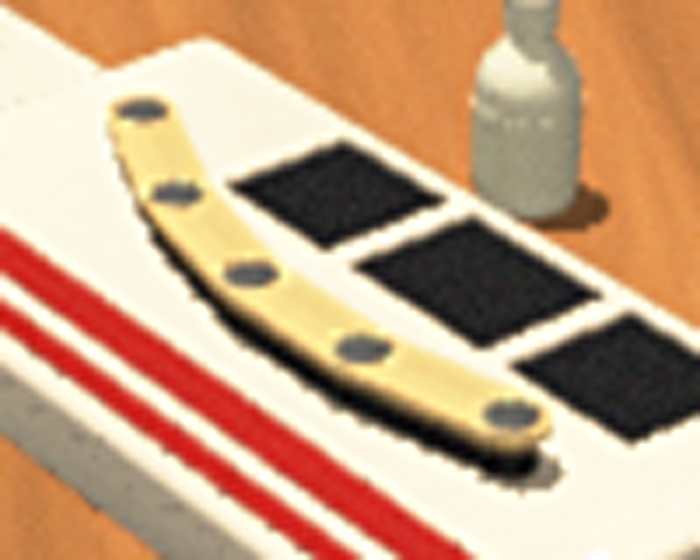

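In the top crop the rivets sit at (100,360), (271,345), (431,295), (572,214) and (697,106). In the side crop they are at (141,111), (176,194), (250,274), (363,349) and (512,414).

```bash
cat > h.py <<'E'
from cell import bot
import cv2,numpy as np
def cam(n):
    c=bot.camera_info(n);R=cv2.Rodrigues(c['rvec'])[0];return c,R,np.asarray(c['tvec']).ravel()
def plane(n,uv,z):
    c,R,t=cam(n);C=-R.T@t;o=[]
    for u,v in uv:
        r=R.T@np.array([(u-c['cx'])/c['fx'],(v-c['cy'])/c['fy'],1]);o.append(C+r*(z-C[2])/r[2])
    return np.array(o)
def proj(n,P):
    c,R,t=cam(n);q=np.atleast_2d(P)@R.T+t
    return np.c_[q[:,0]/q[:,2]*c['fx']+c['cx'],q[:,1]/q[:,2]*c['fy']+c['cy']],q[:,2]
E
python3 - <<'E'
from h import *
np.set_printoptions(precision=4,suppress=True)
off=lambda a,k,o:(np.array(a)+.5)/k-.5+o
a=off([(100,360),(271,345),(431,295),(572,214),(697,106)],5.7,[205,220])
b=off([(141,111),(176,194),(250,274),(363,349),(512,414)],7,[260,200])
A=plane('top',a,.047);B=plane('side',b,.047);print(A,B,A-B,sep='\n')
d=np.load('pics/top1.npy');D=[d[int(round(v)),int(round(u))] for u,v in a];print(D,proj('top',A)[1])
s=np.load('pics/side1.npy');print([s[int(round(v)),int(round(u))] for u,v in b],proj('side',B)[1])
# triangulate
M=[]
for n in('top','side'):
    c,R,t=cam(n);K=np.array([[c['fx'],0,c['cx']],[0,c['fy'],c['cy']],[0,0,1]]);M.append(K@np.c_[R,t])
X=cv2.triangulatePoints(M[0],M[1],a.T,b.T);X=(X[:3]/X[3]).T;print(X)
print(np.linalg.norm(np.diff(A,axis=0),axis=1), np.linalg.norm(A[:,:2],axis=1))
E
```

```text
[[ 0.5201  0.1518  0.047 ]
 [ 0.526   0.0995  0.047 ]
 [ 0.5426  0.0509  0.047 ]
 [ 0.5686  0.0082  0.047 ]
 [ 0.603  -0.0294  0.047 ]]
[[ 0.5198  0.1468  0.047 ]
 [ 0.5257  0.0949  0.047 ]
 [ 0.5421  0.0473  0.047 ]
 [ 0.5682  0.0042  0.047 ]
 [ 0.6029 -0.0326  0.047 ]]
[[ 0.0002  0.005  -0.    ]
 [ 0.0004  0.0046 -0.    ]
 [ 0.0005  0.0036 -0.    ]
 [ 0.0004  0.004  -0.    ]
 [ 0.0001  0.0031 -0.    ]]
[np.float32(1.0018802), np.float32(1.0068175), np.float32(1.0050054), np.float32(1.0108943), np.float32(1.0108508)] [1.0056 1.0061 1.0075 1.0096 1.0123]
[np.float32(1.0858167), np.float32(1.0455744), np.float32(1.0068797), np.float32(0.9724883), np.float32(0.94695485)] [1.0862 1.0433 1.0054 0.9727 0.9464]
[[ 0.5201  0.1522  0.044 ]
 [ 0.526   0.0998  0.0442]
 [ 0.5426  0.051   0.0447]
 [ 0.5688  0.0083  0.0444]
 [ 0.6033 -0.0295  0.045 ]]
[0.0526 0.0514 0.05   0.051 ] [0.5418 0.5353 0.545  0.5687 0.6037]
```

Emit:
arm_command --steps '[[[-0.03, 0.04, 0], [0, 0, -4], 1], [[-0.06, 0.075, 0.005], [0, 0, -8], 1], [[-0.09, 0.115, 0.01], [0, 0, -12], 1], [[-0.12, 0.15, 0.02], [0, 0, -16], 1], [[-0.15, 0.19, 0.03], [0, 0, -20], 1], [[-0.18, 0.23, 0.035], [0, 0, -24], 1], [[-0.21, 0.27, 0.04], [0, 0, -28], 1], [[-0.24, 0.31, 0.045], [0, 0, -32], 1], [[-0.27, 0.35, 0.05], [0, 0, -36], 1], [[-0.3, 0.39, 0.055], [0, 0, -40], 1], [[-0.325, 0.42, 0.06], [0, 0, -42], 1], [[-0.349, 0.45, 0.07], [0, 0, -42], 1]]' --grip_force 20

```text
clock: 1.1
eef_pos: [0.4796, 0.2094, 0.1644]
tcp_rot: [[-0.414, 0.91, 0.001], [0.91, 0.414, 0.0], [0.0, 0.001, -1.0]]
wrist_force: [0.4, 0.9, 0.7]
grip_width: 0.015
```

Emit:
arm_command --steps '[[[0, 0, 0.02], [0, 0, 0], 1], [[0, 0, 0.04], [0, 0, 0], 1], [[0, 0, 0.05], [0, 0, 0], 1], [[0, 0, 0.05], [0, 0, 0], 1], [[0, 0, 0.05], [0, 0, 0], 1], [[0, 0, 0.05], [0, 0, 0], 1]]'

```text
clock: 1.6
eef_pos: [0.4791, 0.2122, 0.1154]
tcp_rot: [[-0.414, 0.91, 0.001], [0.91, 0.414, 0.001], [0.0, 0.002, -1.0]]
wrist_force: [0.3, 0.4, 1.5]
grip_width: 0.0004
```

```bash
cat > look.py <<'E'
from h import *
import sys
np.set_printoptions(precision=4,suppress=True)
s=bot.sense();print({k:np.round(s[k],4).tolist() for k in('clock','eef_pos','tcp_rot','wrist_force','grip_width','joints')})
k=sys.argv[1]
out=[]
for n in('side','top'):
    p,d=bot.read_camera(n)
    u=proj(n,s['eef_pos'])[0][0];print(n,u)
    u=np.round(u).astype(int);x0=max(u[0]-50,0);y0=max(u[1]-45,0);print('crop',x0,y0)
    out.append(cv2.resize(p[y0:y0+80,x0:x0+100],(400*1,320),interpolation=cv2.INTER_CUBIC) if 0 else cv2.resize(p[y0:y0+80,x0:x0+100],(400,320),interpolation=cv2.INTER_CUBIC))
cv2.imwrite(f'pics/look{k}.png',np.hstack(out))
E
python3 look.py 1
```

```text
{'clock': 1.6, 'eef_pos': [0.4791, 0.2122, 0.1154], 'tcp_rot': [[-0.4137, 0.9104, 0.0013], [0.9104, 0.4137, 0.0008], [0.0002, 0.0015, -1.0]], 'wrist_force': [0.3212, 0.3518, 1.5222], 'grip_width': 0.0004, 'joints': [-0.6811, 0.1335, 0.2299, 1.9045, -0.0341, 1.1058, 1.5594]}
side [257.5019 174.0884]
crop 208 129
top [177.1673 307.416 ]
crop 127 262
```

View pics/look1.png

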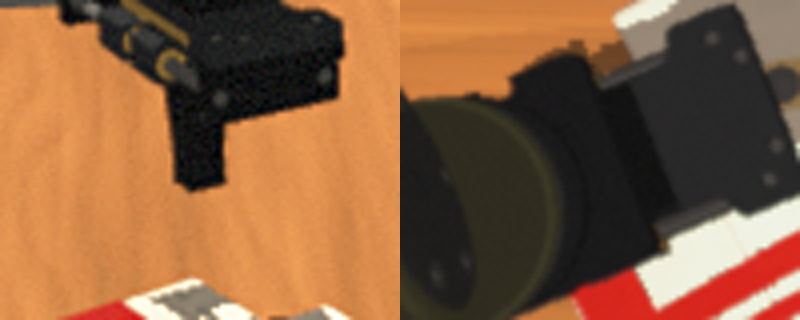

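The side view shows the shut fingertips at about (258,176), which matches the projected TCP (257.5,174). Next I go above rivet 1.

Emit:
arm_command --steps '[[[-0.03, 0.005, 0.01], [0, 0, 0], 1], [[-0.06, 0.01, 0.03], [0, 0, 0], 1], [[-0.073, 0.012, 0.045], [0, 0, 0], 1], [[-0.073, 0.012, 0.05], [0, 0, 0], 1], [[-0.073, 0.012, 0.05], [0, 0, 0], 1], [[-0.073, 0.012, 0.05], [0, 0, 0], 1], [[-0.073, 0.012, 0.05], [0, 0, 0], 1], [[-0.073, 0.012, 0.05], [0, 0, 0], 1]]'

```text
clock: 2.37
eef_pos: [0.52, 0.1515, 0.0656]
tcp_rot: [[-0.415, 0.91, 0.002], [0.91, 0.415, 0.001], [0.001, 0.002, -1.0]]
wrist_force: [-0.9, 0.1, 0.1]
grip_width: 0.0006
```

```bash
python3 look.py 2
```

```text
{'clock': 2.3667, 'eef_pos': [0.52, 0.1515, 0.0656], 'tcp_rot': [[-0.4146, 0.91, 0.0017], [0.91, 0.4146, 0.0014], [0.0006, 0.0021, -1.0]], 'wrist_force': [-0.8695, 0.0622, 0.1464], 'grip_width': 0.0006, 'joints': [-0.5848, 0.2275, 0.2823, 1.9111, -0.0752, 1.0109, 1.7288]}
side [279.4259 206.6203]
crop 229 162
top [220.5652 282.8538]
crop 171 238
```

View pics/look2.png

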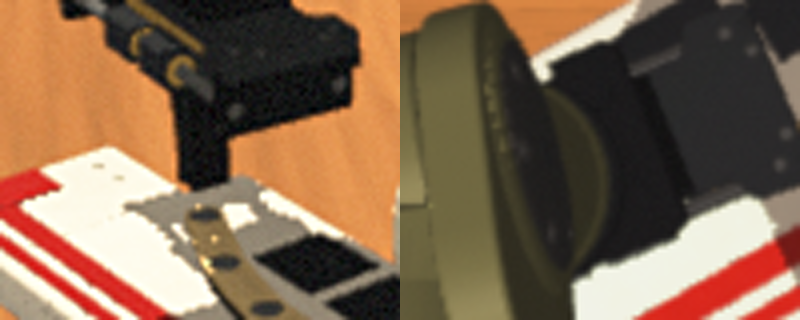

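The side view shows the tip just above rivet 1, at about (280,209) against (280,215). I'll take a force baseline here and then descend.

```bash
cat > f.py <<'E'
from h import *
F=[];Z=[]
for i in range(6):
    bot.read_camera('side');s=bot.sense();F.append(s['wrist_force']);Z.append(s['eef_pos'])
print(s['clock'],np.round(np.mean(F,0),2),np.round(np.std(F,0),2),np.round(np.mean(Z,0),4))
E
python3 f.py
```

```text
2.7667 [-0.04  0.01 -0.19] [0.44 0.38 0.48] [0.5198 0.1502 0.0648]
```

Emit:
arm_command --steps '[[[0.002, -0.001, 0.006], [0, 0, 0], 1], [[0.002, -0.001, 0.012], [0, 0, 0], 1], [[0.002, -0.001, 0.016], [0, 0, 0], 1], [[0.002, -0.001, 0.018], [0, 0, 0], 1], [[0.002, -0.001, 0.0195], [0, 0, 0], 1], [[0.002, -0.001, 0.021], [0, 0, 0], 1], [[0.002, -0.001, 0.021], [0, 0, 0], 1], [[0.002, -0.001, 0.021], [0, 0, 0], 1]]'

```text
clock: 3.43
eef_pos: [0.5176, 0.1512, 0.0436]
tcp_rot: [[-0.413, 0.911, -0.001], [0.911, 0.413, 0.0], [0.0, -0.001, -1.0]]
wrist_force: [-3.0, 0.1, 4.8]
grip_width: 0.0001
```

```bash
python3 f.py; python3 look.py 3
```

```text
3.7333 [-3.26  0.14  4.18] [0.41 0.5  0.48] [0.5177 0.1512 0.0435]
{'clock': 3.7333, 'eef_pos': [0.5179, 0.1512, 0.0435], 'tcp_rot': [[-0.4126, 0.9109, -0.0003], [0.9109, 0.4126, 0.0001], [0.0002, -0.0002, -1.0]], 'wrist_force': [-3.7569, 0.0049, 4.8161], 'grip_width': 0.0006, 'joints': [-0.5824, 0.2535, 0.2796, 1.9312, -0.0844, 0.9682, 1.7327]}
side [278.6617 215.9518]
crop 229 171
top [222.7236 283.9986]
crop 173 239
```

View pics/look3.png

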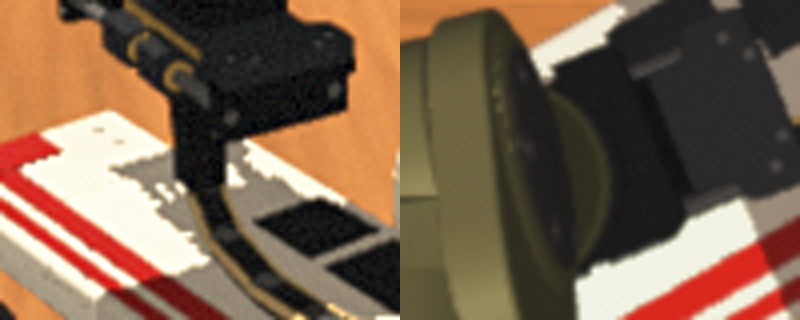

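Vertical force is about 4.4 N at a TCP height of 43.5 mm, 4.5 mm below the rest crown height. That is consistent with pressing on rivet 1. I'll ease up about 1.5 mm and slide to rivet 2.

Emit:
arm_command --steps '[[[0, 0, -0.0015], [0, 0, 0], 1], [[-0.005, -0.0015, -0.0015], [0, 0, 0], 1], [[-0.01, -0.003, -0.0015], [0, 0, 0], 1], [[-0.015, -0.0045, -0.0015], [0, 0, 0], 1], [[-0.02, -0.006, -0.0015], [0, 0, 0], 1], [[-0.025, -0.0075, -0.0015], [0, 0, 0], 1], [[-0.03, -0.009, -0.0015], [0, 0, 0], 1], [[-0.035, -0.0105, -0.0015], [0, 0, 0], 1], [[-0.04, -0.012, -0.0015], [0, 0, 0], 1], [[-0.045, -0.0135, -0.0015], [0, 0, 0], 1], [[-0.05, -0.0145, -0.0015], [0, 0, 0], 1], [[-0.052, -0.015, -0.0015], [0, 0, 0], 1]]'

```text
clock: 4.83
eef_pos: [0.5262, 0.0967, 0.0452]
tcp_rot: [[-0.412, 0.911, 0.001], [0.911, 0.412, -0.0], [-0.0, 0.001, -1.0]]
wrist_force: [-0.3, 1.7, 2.7]
grip_width: 0.0003
```

Emit:
arm_command --steps '[[[0, 0, 0], [0, 0, 0], 1], [[0, 0, 0], [0, 0, 0], 1]]'

```text
clock: 5.0
eef_pos: [0.5262, 0.0967, 0.0451]
tcp_rot: [[-0.412, 0.911, 0.001], [0.911, 0.412, -0.001], [-0.001, 0.0, -1.0]]
wrist_force: [0.3, -1.8, 1.9]
grip_width: 0.0005
```

```bash
python3 f.py; python3 look.py 4
```

```text
5.3 [ 0.91 -1.48  3.16] [0.38 0.5  0.57] [0.5262 0.0968 0.045 ]
{'clock': 5.3, 'eef_pos': [0.5261, 0.0969, 0.045], 'tcp_rot': [[-0.4123, 0.911, 0.0006], [0.911, 0.4123, -0.0008], [-0.001, 0.0002, -1.0]], 'wrist_force': [1.6299, -2.3565, 3.3362], 'grip_width': 0.0001, 'joints': [-0.513, 0.2437, 0.3134, 1.9425, -0.0893, 0.9683, 1.8382]}
side [284.8705 227.6392]
crop 235 183
top [253.7288 280.0806]
crop 204 235
```

View pics/look4.png

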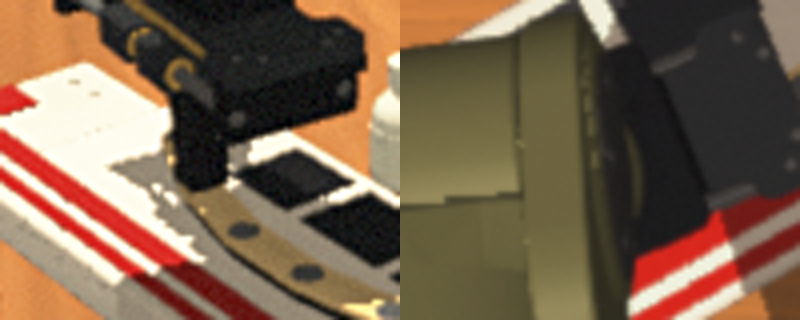

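At rivet 2 the force is 3.2 N at about 3 mm down, so the tip is on the crown. The side view shows the tip over rivet 2, with rivets 3, 4 and 5 visible ahead.

Emit:
arm_command --steps '[[[-0.005, -0.0005, 0], [0, 0, 0], 1], [[-0.01, -0.001, 0], [0, 0, 0], 1], [[-0.015, -0.0015, 0], [0, 0, 0], 1], [[-0.02, -0.002, 0], [0, 0, 0], 1], [[-0.025, -0.0025, 0], [0, 0, 0], 1], [[-0.03, -0.003, 0], [0, 0, 0], 1], [[-0.035, -0.0035, 0], [0, 0, 0], 1], [[-0.04, -0.004, 0], [0, 0, 0], 1], [[-0.045, -0.0045, 0], [0, 0, 0], 1], [[-0.05, -0.005, 0], [0, 0, 0], 1], [[-0.05, -0.005, 0], [0, 0, 0], 1], [[-0.05, -0.005, 0], [0, 0, 0], 1]]'

```text
clock: 6.4
eef_pos: [0.5425, 0.0487, 0.0452]
tcp_rot: [[-0.412, 0.911, 0.001], [0.911, 0.412, -0.001], [-0.002, 0.001, -1.0]]
wrist_force: [0.2, -1.2, 2.8]
grip_width: 0.0003
```

```bash
python3 f.py; python3 look.py 5
```

```text
6.7 [ 0.61 -1.89  3.22] [0.17 0.22 0.6 ] [0.5424 0.049  0.0451]
{'clock': 6.7, 'eef_pos': [0.5422, 0.0494, 0.045], 'tcp_rot': [[-0.4123, 0.9111, 0.0006], [0.9111, 0.4123, -0.0007], [-0.0009, 0.0003, -1.0]], 'wrist_force': [0.4111, -2.1891, 2.5009], 'grip_width': 0.0003, 'joints': [-0.4434, 0.2639, 0.3422, 1.9209, -0.1052, 0.9735, 1.9429]}
side [295.2202 239.0132]
crop 245 194
top [281.1057 271.6199]
crop 231 227
```

View pics/look5.png

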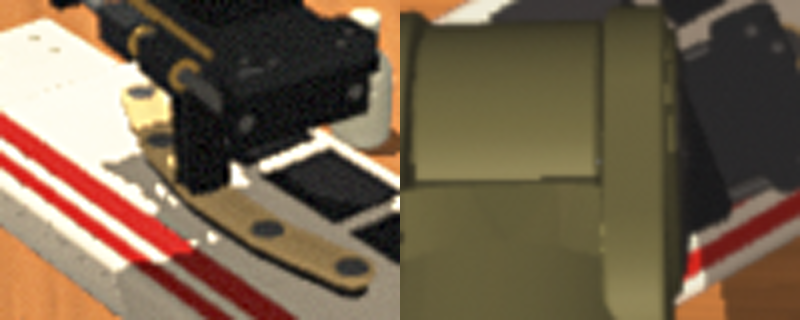

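At rivet 3 the force is 3.2 N at 3 mm down. The side view shows rivets 1 and 2 free behind the tip, and rivets 4 and 5 at crop (267,229) and (352,266).

Emit:
arm_command --steps '[[[-0.005, 0.0006, 0], [0, 0, 0], 1], [[-0.01, 0.0012, 0], [0, 0, 0], 1], [[-0.015, 0.002, 0], [0, 0, 0], 1], [[-0.02, 0.0025, 0], [0, 0, 0], 1], [[-0.025, 0.003, 0], [0, 0, 0], 1], [[-0.03, 0.0035, 0], [0, 0, 0], 1], [[-0.035, 0.004, 0], [0, 0, 0], 1], [[-0.04, 0.005, 0], [0, 0, 0], 1], [[-0.045, 0.0055, 0], [0, 0, 0], 1], [[-0.05, 0.006, 0], [0, 0, 0], 1], [[-0.05, 0.006, 0], [0, 0, 0], 1], [[-0.05, 0.006, 0], [0, 0, 0], 1]]'

```text
clock: 7.8
eef_pos: [0.5689, 0.0057, 0.0452]
tcp_rot: [[-0.412, 0.911, 0.002], [0.911, 0.412, -0.001], [-0.002, 0.001, -1.0]]
wrist_force: [0.1, -1.2, 3.2]
grip_width: 0.0002
```

```bash
python3 f.py; python3 look.py 6
```

```text
8.1 [ 1.22 -1.82  2.81] [0.4  0.5  0.47] [0.5687 0.006  0.0453]
{'clock': 8.1, 'eef_pos': [0.5684, 0.0064, 0.0452], 'tcp_rot': [[-0.4123, 0.911, 0.0011], [0.911, 0.4123, -0.0006], [-0.001, 0.0007, -1.0]], 'wrist_force': [2.0181, -1.5612, 2.4637], 'grip_width': 0.0008, 'joints': [-0.3727, 0.3124, 0.3639, 1.8634, -0.1307, 0.9879, 2.0429]}
side [311.3799 249.6286]
crop 261 205
top [306.007  257.3082]
crop 256 212
```

View pics/look6.png

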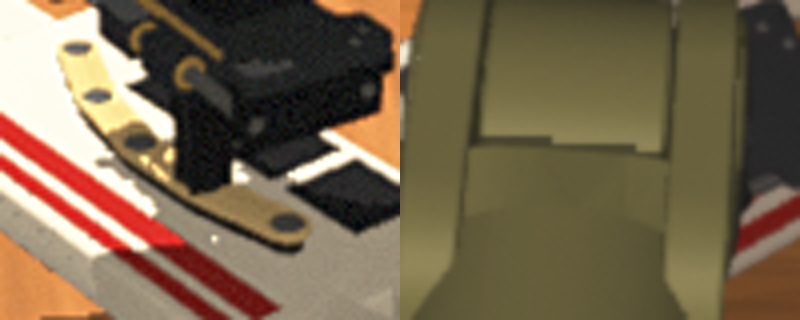

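Rivet 4 is pressed with about 3 N. In the side view rivets 1 to 3 are free behind the tip and rivet 5 is at crop (289,222). Now the last rivet.

Emit:
arm_command --steps '[[[-0.005, 0.0016, 0], [0, 0, 0], 1], [[-0.01, 0.0033, 0], [0, 0, 0], 1], [[-0.015, 0.005, 0], [0, 0, 0], 1], [[-0.02, 0.0066, 0], [0, 0, 0], 1], [[-0.025, 0.0083, 0], [0, 0, 0], 1], [[-0.03, 0.01, 0], [0, 0, 0], 1], [[-0.035, 0.0117, 0], [0, 0, 0], 1], [[-0.04, 0.0133, 0], [0, 0, 0], 1], [[-0.045, 0.015, 0], [0, 0, 0], 1], [[-0.048, 0.016, 0], [0, 0, 0], 1], [[-0.048, 0.016, 0], [0, 0, 0], 1], [[-0.048, 0.016, 0], [0, 0, 0], 1]]'

```text
clock: 9.2
eef_pos: [0.6033, -0.0311, 0.0453]
tcp_rot: [[-0.412, 0.911, 0.002], [0.911, 0.412, -0.001], [-0.002, 0.001, -1.0]]
wrist_force: [1.2, -0.8, 2.8]
grip_width: 0.0001
```

```bash
python3 f.py; python3 look.py 7
```

```text
9.5 [ 1.35 -1.69  2.89] [0.44 0.15 0.3 ] [ 0.6031 -0.031   0.0453]
{'clock': 9.5, 'eef_pos': [0.6029, -0.0308, 0.0453], 'tcp_rot': [[-0.4123, 0.911, 0.0015], [0.911, 0.4123, -0.0007], [-0.0013, 0.0011, -1.0]], 'wrist_force': [2.1477, -1.567, 2.4958], 'grip_width': 0.0004, 'joints': [-0.3051, 0.382, 0.3757, 1.7756, -0.1612, 1.0127, 2.1272]}
side [332.5403 258.9718]
crop 283 214
top [327.6408 238.2903]
crop 278 193
```

View pics/look7.png

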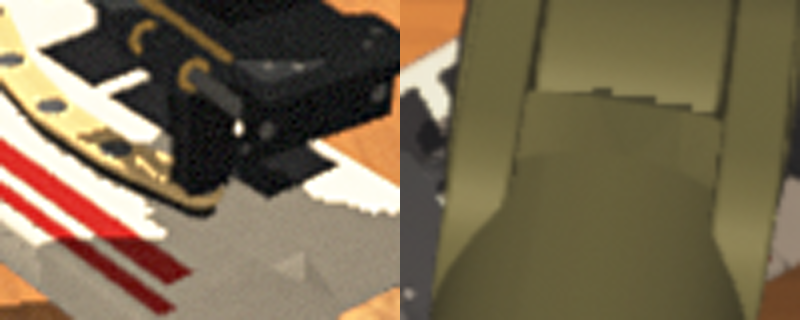

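The tip covers rivet 5 at the tail end with about 3 N. I'll settle for a moment, check the bystanders, and hand in.

Emit:
arm_command --steps '[[[0, 0, 0], [0, 0, 0], 1], [[0, 0, 0], [0, 0, 0], 1], [[0, 0, 0], [0, 0, 0], 1], [[0, 0, 0], [0, 0, 0], 1], [[0, 0, 0], [0, 0, 0], 1], [[0, 0, 0], [0, 0, 0], 1]]'

```text
clock: 10.1
eef_pos: [0.6024, -0.0303, 0.045]
tcp_rot: [[-0.413, 0.911, 0.0], [0.911, 0.413, -0.0], [-0.0, 0.0, -1.0]]
wrist_force: [1.4, -1.6, 2.8]
grip_width: 0.0005
```

```bash
python3 f.py; python3 - <<'E'
from h import *
p,_=bot.read_camera('side');cv2.imwrite('pics/side8.png',p)
E
```

```text
10.4 [ 1.73 -1.76  3.35] [0.21 0.09 0.53] [ 0.6024 -0.0302  0.0449]
```

View pics/side8.png

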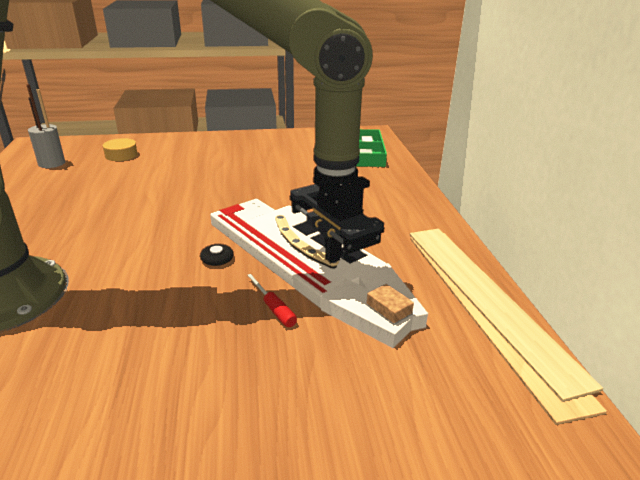

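The wheel (217,255), screwdriver (275,300) and sander (390,303) have not moved. The glue bottle is hidden behind the gripper, but it is far from the gripper and lower than the gripper's body.

```bash
python3 -c "
from cell import bot
print(bot.sign_off())"
```

```text
the job is handed in; nothing more can be done
None
```

I traced the shut fingertips along rivets 1 to 5 from nose to tail without lifting off, and handed the job in at about 10.5 s with rivet 5 still held down.

- **Force and depth:** The averaged vertical force was 4.2 N on rivet 1 and about 3 N on rivets 2 to 5. The tips stood 4.5 mm below the crown's rest height on rivet 1 and about 3 mm below on the rest. With a spring of about 1 N per mm, that fits pressing on the rivet crowns. I measured force only at the rivets, not while sliding between them.
- **Final hold:** The last reading on rivet 5 was about 3.3 N with the tips about 3 mm down. The tips crept about 1 mm sideways while settling, and were steady in the last check.
- **Bystanders:** The last side picture shows the wheel, screwdriver and sanding block where they began. The glue bottle was hidden behind the gripper in that picture, so I could not confirm it. It is lower than the gripper's body and well away from where the arm finished.
- **Disagreement:** The two cameras placed the rivets 3 to 5 mm apart in y. I used the average, and the forces at each rivet matched crown contact.
- **Slip:** On the descent to rivet 1 I wrote a small sideways correction with the wrong sign, which put the tips about 3 mm off centre, still on the rivet head.

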